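# Shut the marked valve in the bench service box

## Task

Slide the cover of the valve box all the way back, away from the open end, to uncover the two valve handles; do not lift it off. Then push the marked handle, the one with the round disc at its tip, clockwise until it is fully shut, square across its pipe. Push with the fingers only, leave the cover slid back and the plain handle as it is, and do not disturb the bottle, beaker or jar standing around the box.

Things in the scene. Friction and masses are not known exactly. Their poses are not given: they have to be found in the camera images.
- valve_box: Grey box fixed on the bench, 320 (x) x 296 (y) x 68 mm high. Origin at the middle of its underside; its -x end is the near end, towards the robot. Near half an open well, far half a closed deck 58.5 mm high. Two rails along x, 60 mm high, carry the cover; guides outside them (2.5 mm play each side) rise to 68 mm.
- box_well (a point): Middle of the well's mouth, 60 mm above the bench, 75 mm to the box's -x side of its origin. The well inside is 150 (x) x 260 (y) mm, its floor 6 mm above the bench, its near wall 59 mm high. The near end of the rails has no stop; a stop wall 68 mm high closes the far end, its inner face at box x = 156 mm.
- cover: Loose white cover plate, 158 (x) x 280 (y) x 5 mm, about 0.35 kg, lying on the box's rails, axes along the box's. Origin at the middle of its underside, 60 mm above the bench; at the start over the well, at box x = -77 to -65 mm. It slides along the box's x under a few N; against the far stop its origin is at box x = +77 mm.
- cover_rib (a point): Centre of the upright rib on the cover, the thing to push: 110 mm long (y), 12 mm thick (x), 22 mm high, its top 27 mm above the cover's underside. It lies 30 mm to the -x side of the cover's origin; this point is 16 mm above the underside. In front of it (-x) are 43 mm of flat cover.
- marked_handle (a joint): Angle of the marked valve handle in rad, about the vertical: 0 open (pointing along the box's -x, along its pipe), pi/2 shut (pointing along the box's +y, against its stop). Grows clockwise seen from above. Starts at 0 to 0.3. A stiff quarter-turn valve: it needs about 0.12 N m and stays where it is left.
- marked_tip (a point): Centre of the round disc (30 mm across, 14 mm thick) at the tip of the marked handle, 66 mm from its turning axis. The handle is a black bar 12 mm wide, its underside 36 and top 50 mm above the bench. The two handles differ only by this disc. Under the cover at the start. It has either of the two places, box y about -80 or +30 mm.
- marked_axis (a point): Point on the marked handle's vertical turning axis, mid-thickness, 43 mm above the bench; round hub 22 mm across. It is at about box x = -46 mm. Below, its brass pipe runs along the box's x, 16 mm thick (valve body 24 mm), reaching up to 32 mm above the bench.
- plain_handle (a joint): Angle of the other, plain handle in rad, same sense and range; it stays as it is.
- plain_tip (a point): Tip of the plain handle, the same black bar without a disc (66 mm from its axis, mid-thickness, 43 mm above the bench).
- bottle_mid (a point): Centre of a loose white plastic bottle, 76 mm across, 160 mm high, standing to one side of the box; half-way up.
- beaker_mid (a point): Centre of a loose glass beaker, 72 mm across, 95 mm high, half-way up.
- jar_mid (a point): Centre of a loose brown glass jar, 52 mm across, 75 mm high, half-way up.

How it is judged (in metres and radians):
On the way, in this order (a step that is already met when the one before it is completed fails the run):
1. the cover is slid back off the well (x of cover in the frame of valve_box above 0.055 m), for 0.2 s.
2. the marked handle is shut (value of joint marked_handle above 1.45 rad), for 0.2 s.
At the end, for the whole second after the job is handed in: The cover lies flat and at rest in its guides, within 22 mm of the far stop; the marked handle is within 0.12 rad of its shut stop; the plain handle's tip is within 20 mm, and bottle, beaker and jar within 30 mm, of where they were (x of cover in the frame of valve_box between 0.055 and 0.085 m and z of cover in the frame of valve_box below 0.064 m and angle between cover's own z axis and vertical below 0.05 rad and linear speed of cover below 0.01 m/s and value of joint marked_handle above 1.45 rad and distance of plain_tip from where it was at the start of the episode below 0.02 m and distance of each of bottle_mid, beaker_mid, jar_mid from where it was at the start of the episode below 0.03 m); the robot touches nothing.
It fails at once if the cover is lifted (15 mm) or tipped up (0.15 rad) (z of cover in the frame of valve_box above 0.075 m or angle between cover's own z axis and vertical above 0.15 rad).
It fails at once if the plain handle is turned (tip moved over 20 mm) (distance of plain_tip from where it was at the start of the episode above 0.02 m).
It fails at once if the bottle, beaker or jar is moved over 30 mm, lifted or knocked over (distance of any of bottle_mid, beaker_mid, jar_mid from where it was at the start of the episode above 0.03 m).
It also fails if it takes over 43 s, if anything falls off the work surface, if the arm or the gripper's body presses on something with over 40 N, if the wrist force passes 120 N, or if a joint passes its speed limit or range.

## Robot

A 7-joint arm with a two-finger parallel gripper is mounted at the origin on the work surface. World frame = base frame: x ahead of the robot, y to its left, z up, the work surface at z = 0. Lengths are in mm, angles in degrees, forces in N, time in s.
With the tool pointing down it reaches from about 400 to 900 mm from the base axis. Payload 5.5 kg.
Tool frame: the origin (TCP) lies at the very end of the fingers, on their centre line; the grasp point (between the pads) lies 19 mm behind it (manip.tcp_to_grasp is the distance from the TCP to the grasp point, in mm); x points along the fingers, y is the direction in which the jaws open and shut, and the axes are right-handed (so a half turn about x gives the same grasp; the last joint's range is limited). The gripper opens to 92 mm and grips with 3 to 60 N. Pads are 19 mm wide; open, the fingers measure 130 mm over their backs; the gripper's body (75 mm by 190 mm) begins 47 mm behind the grasp point.
Start: joints at [-56.081, 28.699, -24.465, 88.831, 12.651, 65.22, -12.049], TCP at [209.852, 615.193, 226.729] pointing down, gripper open.
Joint ranges: [-164.97, 164.97], [-17.58, 116.51], [-87.97, 89.64], [11.32, 138.91], [-80.73, 260.73], [10.89, 115.49], [-147.41, 147.41]. Speed limits (degrees/s): [147.25, 147.25, 180, 180, 180, 180, 180].

## Interface

Orientations are given as [roll, pitch, yaw] about the fixed x, y, z axes, in that order (R = Rz(yaw) Ry(pitch) Rx(roll)).
In Python, from plant import manip gives the robot as it stands.
- The arm moves only by the tool arm_command, never from a script. Its argument "plan" is one flat list of numbers, 6 for each row, row after row: the shift along the tool's x, y, z in cm, then the turn, a rotation vector about the tool's x, y, z in degrees. In form: [dx, dy, dz, ax, ay, az, dx, dy, dz, ax, ay, az, ...]. A call has 1 to 12 rows; each row shifts and turns the pose as measured when the row begins, along the tool's axes as they then stand; what a row does not reach is not made up. A row lasts 1/12 s, in which the tool goes at most 41.7 mm and 7.16 degrees, less where a joint would pass 70% of its speed; a pose out of reach is approached as far as the arm can. A call is refused whole if a number of a shift passes 4.17 or a number of a turn 7.16, either way. A call with a gripper value outside its range is refused whole. "grip" is the finger opening in cm, from 0 to 9.18, set as the call begins (left out, the last holds). The fingers move at their own pace and stop on an object; the grip force is fixed at half the most. Time passes only in rows, so rows that do not move let the fingers close. It gives the time, the measured TCP pose, the force and the opening at its end, in the units of the state.
- manip.read_state(): the state, without advancing time (a new reading comes with each control period).
- manip.capture(name): name is "scene" or "top"; returns (picture, depth): 420x560x3 uint8, red, green, blue; 420x560 float32, mm along the optical axis (not along the pixel's ray), 0 where there is no reading.
- manip.camera_info(name): a dict with "mtx" (3x3 intrinsics, pixels), "eye" and "rotation" of the camera in the world. Camera axes: x right, y up, looking along -z (the intrinsics and any distortion apply to the point x, -y, -z); pixel columns grow to the right and rows downward; lengths in mm; the calibration is good to about 2 mm. A picture is of the moment at which its call begins. camera_info takes no time and is no camera call.
- manip.sign_off(): hands the job in, once; it reports no verdict.
Trained networks look in the newest picture that a camera, given by its name, has taken for a name from the list of things; names that differ only in an ending like _2 or _b are one class to them, and where a whole thing is asked for, a point or a joint stands for the part that bears it (a point fixed in the world has none). Each returns a list of dicts, best first, with "conf" (0 to 1); they miss things now and then, are a little off and sometimes report something else, mostly with a low value. They report only what shows in the picture. A call takes as long as a camera call.
- manip.find_in(query, camera): "at" ([column, row] in pixels, amid what is visible of it).
- manip.mark_of(query, camera): "at" ([column, row] in pixels: a listed point, or the origin of a listed thing).
The state is a dict: "time": time; "joint_pos": joint angles; "joint_velocities": joint speeds; "joint_efforts": joint torques, N m; "position": TCP position; "ee_rot": TCP orientation; "ft_force": force on the tool from outside, world axes, zero at the start; "wrist_torque": the same for the moment, N m; "gripper_width": finger opening in mm.
Only numpy, scipy, OpenCV 4.12 (cv2) and the standard library are available. Lean on these libraries where they do the work, as an engineer would, in place of code of your own. Each camera call takes 0.05 s, during which the arm holds its last target.

## Working session

There is one attempt and no reset: what is moved stays moved. The work goes in short steps, Python scripts to look and compute and a tool call to move; the robot and the scene stay as the last step left them, time stands still between calls to the robot, and variables do not carry over. Pictures are saved under pics/ and viewed, and the job is handed in when it is done.

Besides the shell and the picture viewer there is one more tool, called after "Request:" in YAML: its name, and indented under it one key for each argument. arm_command: Moves the arm, as the interface text tells. Its arguments: {"type":"object","properties":{"plan":{"type":"array","items":{"type":"number"}},"grip":{"type":"number"}},"required":["plan"]}

```bash
ls; mkdir -p pics; cat > h.py <<'E'
import numpy as np, cv2
from plant import manip
def cap(n,f):
    im,d=manip.capture(n); cv2.imwrite('pics/'+f,im[:,:,::-1]); np.save('pics/'+n+'_d.npy',d); return im,d
def ray(n,px):
    c=manip.camera_info(n); K=np.array(c['mtx']); R=np.array(c['rotation']); 
    dist=c.get('distortion',c.get('dist'))
    p=cv2.undistortPoints(np.array([[px]],float),K,None if dist is None else np.array(dist,float))[0,0]
    return np.array(c['eye'],float), R@np.array([p[0],-p[1],-1.0])
def atz(n,px,z):
    e,r=ray(n,px); return e+r*(z-e[2])/r[2]
def atd(n,px,d):
    e,r=ray(n,px); return e+r*d
E
python3 - <<'E'
from h import *
for n in ['scene','top']:
    im,d=cap(n,n+'0.png'); print(n,manip.camera_info(n))
s=manip.read_state(); print(s)
for q in ['valve_box','cover','cover_rib','box_well','bottle_mid','beaker_mid','jar_mid','marked_tip']:
    for n in ['top','scene']:
        r=manip.mark_of(q,n); print(q,n,[(np.round(x['at'],1).tolist(),round(x['conf'],2)) for x in r[:2]])
print(manip.read_state()['time'])
E
```

```text
pics
scene {'mtx': array([[395.97565383,   0.        , 284.76500572],
       [  0.        , 395.97565383, 206.28272288],
       [  0.        ,   0.        ,   1.        ]]), 'eye': array([863.08071432, 487.00503263, 913.68453138]), 'rotation': array([ 32.11758135,   0.76423738, 145.72444423])}
top {'mtx': array([[401.15321394,   0.        , 277.35505017],
       [  0.        , 401.15321394, 209.25676637],
       [  0.        ,   0.        ,   1.        ]]), 'eye': array([391.10206677,  67.95639298, 935.13328021]), 'rotation': array([ 10.67230637,  -0.48506791, -90.5548448 ])}
{'time': 0.1, 'joint_pos': array([-56.08042578,  28.74771465, -24.45640795,  88.88425113,
        12.65148707,  65.21889855, -12.04673987]), 'joint_velocities': array([-0.00883761, -0.04508993, -0.04384994, -0.06209789, -0.05791799,
        0.0684192 , -0.04703927]), 'joint_efforts': array([-1.16314483e-02, -5.67873108e+01, -5.83864957e+00, -2.79913634e+01,
       -6.90102833e-02,  2.40974914e-02,  5.71561793e-05]), 'position': array([209.71433729, 614.59251015, 225.80218226]), 'ee_rot': array([ -92.43996266,   89.90264278, -111.27209444]), 'ft_force': array([ 0.02279185, -0.05123592, -0.11930657]), 'wrist_torque': array([-0.00225003, -0.02381482, -0.06877032]), 'gripper_width': 91.57960277470212}
valve_box top [([239.7, 205.6], 0.62)]
valve_box scene [([307.8, 245.0], 0.87)]
cover top [([228.3, 229.5], 0.68)]
cover scene [([331.4, 231.9], 0.71)]
cover_rib top [([222.7, 241.8], 0.65)]
cover_rib scene [([351.1, 227.0], 0.82), ([271.6, 165.8], 0.58)]
box_well top [([348.8, 227.1], 0.34)]
box_well scene []
bottle_mid top [([124.9, 167.8], 0.93)]
bottle_mid scene [([348.6, 340.8], 0.6)]
beaker_mid top [([342.2, 278.3], 0.88)]
beaker_mid scene [([309.9, 151.3], 0.73)]
jar_mid top [([349.7, 223.9], 0.58)]
jar_mid scene [([270.6, 165.2], 0.59)]
marked_tip top []
marked_tip scene []
0.9
```

View pics/top0.png

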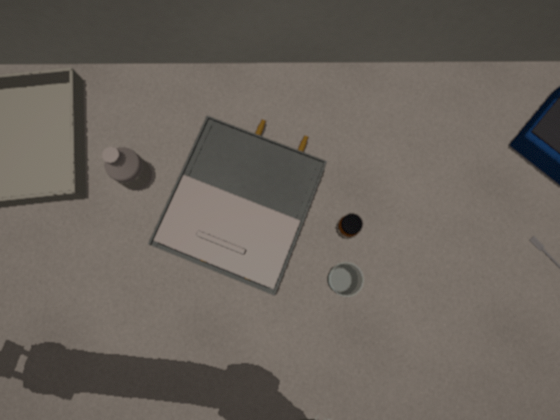

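View pics/scene0.png

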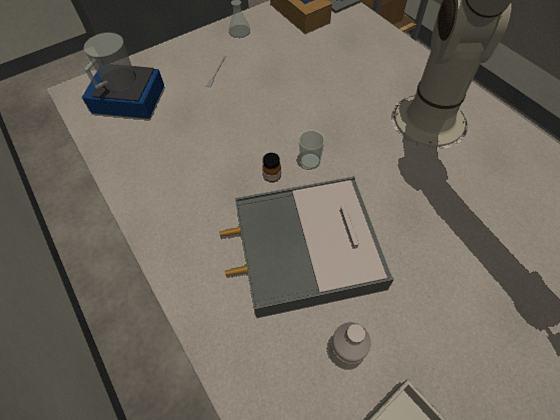

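```bash
cat > h.py <<'E'
import numpy as np, cv2
from scipy.spatial.transform import Rotation as Ro
from plant import manip
def cap(n,f):
    im,d=manip.capture(n); cv2.imwrite('pics/'+f,im[:,:,::-1]); np.save('pics/'+n+'_d.npy',d); return im,d
def cam(n):
    c=manip.camera_info(n); return np.array(c['mtx']),Ro.from_euler('xyz',c['rotation'],degrees=True).as_matrix(),np.array(c['eye'])
def ray(n,px):
    K,R,e=cam(n)
    return e,R@np.array([(px[0]-K[0,2])/K[0,0],-(px[1]-K[1,2])/K[1,1],-1.0])
def atz(n,px,z):
    e,r=ray(n,px); return e+r*(z-e[2])/r[2]
def cloud(n,d):
    K,R,e=cam(n); v,u=np.indices(d.shape)
    P=np.stack([(u-K[0,2])/K[0,0]*d,-(v-K[1,2])/K[1,1]*d,-d],-1)
    return P@R.T+e
def proj(n,p):
    K,R,e=cam(n); c=R.T@(np.asarray(p,float)-e); return K[0,0]*c[0]/-c[2]+K[0,2], K[1,1]*-c[1]/-c[2]+K[1,2]
E
python3 - <<'E'
from h import *
for n,l in {'top':dict(box=((239.7,205.6),0),cover=((228.3,229.5),60),rib=((222.7,241.8),76),bottle=((124.9,167.8),80),beaker=((342.2,278.3),47),jar=((349.7,223.9),37)),'scene':dict(box=((307.8,245),0),cover=((331.4,231.9),60),rib=((351.1,227),76),bottle=((348.6,340.8),80),beaker=((309.9,151.3),47),jar=((270.6,165.2),37))}.items():
    for k,(p,z) in l.items(): print(n,k,np.round(atz(n,p,z),1))
    d=np.load('pics/%s_d.npy'%n); C=cloud(n,d); z=C[...,2]
    h=np.histogram(z[d>0],bins=np.arange(-10,200,5)); print(list(zip(h[1].tolist(),h[0].tolist())))
E
```

```text
top box [576.8 147.7   0. ]
top cover [511.6 167.2  60. ]
top rib [482.9 177.   76. ]
top bottle [647.9 394.4  80. ]
top beaker [403.7 -81.4  47. ]
top jar [ 525.2 -104.9   37. ]
[(-10, 144), (-5, 71610), (0, 93191), (5, 6534), (10, 437), (15, 410), (20, 459), (25, 579), (30, 446), (35, 433), (40, 435), (45, 490), (50, 469), (55, 6967), (60, 6921), (65, 5998), (70, 630), (75, 615), (80, 797), (85, 347), (90, 123), (95, 164), (100, 113), (105, 112), (110, 111), (115, 112), (120, 90), (125, 67), (130, 39), (135, 23), (140, 6), (145, 14), (150, 20), (155, 109), (160, 125), (165, 0), (170, 0), (175, 0), (180, 0), (185, 0), (190, 0)]
scene box [567.6 136.7   0. ]
scene cover [518.7 163.7  60. ]
scene rib [477.9 186.2  76. ]
scene bottle [653.2 391.   80. ]
scene beaker [404.4 -80.3  47. ]
scene jar [ 518.9 -109.1   37. ]
[(-10, 428), (-5, 66681), (0, 64392), (5, 1726), (10, 1234), (15, 730), (20, 667), (25, 726), (30, 610), (35, 580), (40, 581), (45, 621), (50, 649), (55, 6368), (60, 5371), (65, 4462), (70, 861), (75, 1102), (80, 968), (85, 457), (90, 332), (95, 278), (100, 338), (105, 377), (110, 355), (115, 343), (120, 372), (125, 286), (130, 268), (135, 223), (140, 205), (145, 225), (150, 234), (155, 329), (160, 362), (165, 184), (170, 194), (175, 186), (180, 197), (185, 175), (190, 188)]
```

The top view shows the box with corners near (208,118), (325,162), (275,292) and (152,243). The white cover is on the near half with its rib at (222,242). The bottle is at (125,165), the jar at (350,225) and the beaker at (342,279). Next I fit the box pose.

```bash
python3 - <<'E'
from h import *
for n in ['top','scene']:
    d=np.load('pics/%s_d.npy'%n); C=cloud(n,d); x,y,z=C[...,0],C[...,1],C[...,2]
    m=(d>0)&(z>52)&(z<74)&(np.hypot(x-572,y-143)<235)
    m=cv2.morphologyEx(m.astype(np.uint8),cv2.MORPH_OPEN,np.ones((3,3)))
    k,lab,st,_=cv2.connectedComponentsWithStats(m); b=1+np.argmax(st[1:,4])
    P=np.stack([x,y],-1)[lab==b].astype(np.float32)
    r=cv2.minAreaRect(P); print(n,r,np.round(cv2.boxPoints(r),0).tolist())
    # cover colour
    im=cv2.imread('pics/%s0.png'%n); g=im.min(2)
    mc=(lab==b)&(g>np.percentile(g[lab==b],60)) 
    t,_=cv2.threshold(g[lab==b],0,255,cv2.THRESH_OTSU); mc=((lab==b)&(g>t)).astype(np.uint8)
    mc=cv2.morphologyEx(mc,cv2.MORPH_OPEN,np.ones((5,5)))
    k,l2,st,_=cv2.connectedComponentsWithStats(mc); bb=1+np.argmax(st[1:,4])
    v,u=np.nonzero(l2==bb); Q=np.array([atz(n,(a,c),65)[:2] for a,c in zip(u,v)],np.float32)
    print(' cover',cv2.minAreaRect(Q),np.median(z[l2==bb]))
    mr=(z>78)&(z<95)&(np.hypot(x-480,y-180)<80)&(d>0)
    R=np.stack([x,y],-1)[mr].astype(np.float32); print(' rib',cv2.minAreaRect(R),mr.sum(),z[mr].max())
E
```

```text
top ((572.6704711914062, 143.93215942382812), (296.4124755859375, 320.36187744140625), 67.83409118652344) [[368.0, 67.0], [665.0, -54.0], [777.0, 221.0], [480.0, 342.0]]Traceback (most recent call last):
  File "<stdin>", line 15, in <module>
  File "h.py", line 12, in atz
    e,r=ray(n,px); return e+r*(z-e[2])/r[2]
        ~~~^^^^^^
  File "h.py", line 9, in ray
    K,R,e=cam(n)
          ~~~^^^
  File "h.py", line 7, in cam
    c=manip.camera_info(n); return np.array(c['mtx']),Ro.from_euler('xyz',c['rotation'],degrees=True).as_matrix(),np.array(c['eye'])
ValueError: time passes only in moves, steps and waits
```

```bash
sed -i 's/^def cam(n):/import functools\n@functools.lru_cache(None)\ndef cam(n):/' h.py; python3 - <<'E'
from h import *
a=np.radians(-22.17); X=np.array([np.cos(a),np.sin(a)]); Y=np.array([-X[1],X[0]]); O=np.array([572.7,143.9])
for n in ['top','scene']:
    d=np.load('pics/%s_d.npy'%n); C=cloud(n,d); x,y,z=C[...,0],C[...,1],C[...,2]
    m=(d>0)&(z>52)&(z<74)&(np.hypot(x-572,y-143)<235)
    m=cv2.morphologyEx(m.astype(np.uint8),cv2.MORPH_OPEN,np.ones((3,3)))
    k,lab,st,_=cv2.connectedComponentsWithStats(m); b=1+np.argmax(st[1:,4])
    P=np.stack([x,y],-1)[lab==b].astype(np.float32)
    print(n,cv2.minAreaRect(P))
    im=cv2.imread('pics/%s0.png'%n); g=im.min(2)
    t,_=cv2.threshold(g[lab==b],0,255,cv2.THRESH_OTSU); mc=((lab==b)&(g>t)).astype(np.uint8)
    mc=cv2.morphologyEx(mc,cv2.MORPH_OPEN,np.ones((5,5)))
    k,l2,st,_=cv2.connectedComponentsWithStats(mc); bb=1+np.argmax(st[1:,4])
    Q=np.stack([x,y],-1)[l2==bb].astype(np.float32); r=cv2.minAreaRect(Q)
    c=np.array(r[0])-O; print(' cover',r,np.median(z[l2==bb]),'boxxy',c@X,c@Y)
    mr=(z>78)&(z<95)&(np.hypot(x-480,y-180)<80)&(d>0)
    R=np.stack([x,y],-1)[mr].astype(np.float32); r=cv2.minAreaRect(R);c=np.array(r[0])-O; print(' rib',r,mr.sum(),z[mr].max(),'boxxy',c@X,c@Y)
    for k,cc,lo in [('bottle',(650,392),100),('beaker',(404,-81),20),('jar',(522,-107),20)]:
        mm=(np.hypot(x-cc[0],y-cc[1])<60)&(z>lo)&(d>0); q=np.stack([x,y,z],-1)[mm]; c=np.array(cc)-O; print(k,np.round(np.median(q,0)),'boxxy',np.round([c@X,c@Y]))
s=manip.read_state(); print(Ro.from_euler('xyz',s['ee_rot'],degrees=True).as_matrix().round(3))
E
```

```text
top ((572.6704711914062, 143.93215942382812), (296.4124755859375, 320.36187744140625), 67.83409118652344)
 cover ((510.8332824707031, 169.8154296875), (281.7957763671875, 160.31097412109375), 67.7950210571289) 65.20040265279215 boxxy -67.07214720907514 0.6536837933788249
 rib ((481.3614807128906, 180.38275146484375), (109.54305267333984, 12.133904457092285), 67.79407501220703) 303 90.58145429792125 boxxy -98.35269016118868 -0.6816143076846544
bottle [644. 385. 121.] boxxy [-22. 259.]
beaker [ 402. -100.   76.] boxxy [ -71. -272.]
jar [517. -98.  74.] boxxy [  48. -251.]
scene ((572.7503662109375, 144.30296325683594), (298.701904296875, 320.917724609375), 67.77873229980469)
 cover ((508.3712158203125, 170.31781005859375), (281.11639404296875, 161.0439910888672), 67.6656265258789) 65.00417500155379 boxxy -69.54176529619653 0.18984682634311412
 rib ((482.9181213378906, 181.86648559570312), (110.37200927734375, 12.486677169799805), 67.67838287353516) 239 91.4229496180775 boxxy -97.47103053489425 1.2798324312914033
bottle [663. 401. 120.] boxxy [-22. 259.]
beaker [402. -82.  68.] boxxy [ -71. -272.]
jar [528. -90.  66.] boxxy [  48. -251.]
[[-0.     0.323  0.946]
 [ 0.     0.946 -0.323]
 [-1.     0.    -0.   ]]
```

Request:
arm_command:
  plan: [0,0,0,3.3,0,0,0,-2.5,3.1,0,0,0,0,-2.5,3.1,0,0,0,0,-2.5,3.1,0,0,0,0,-2.5,3.1,0,0,0,0,-2.5,3.1,0,0,0,0,-2.5,3.1,0,0,0,0,-2.5,3.1,0,0,0,0,-2.5,3.1,0,0,0,0,-2.5,3.1,0,0,0,0,-2.5,3.1,0,0,0,0,0,0,0,0,0]
  grip: 5

```text
time: 1.9
position: [406.3, 255.8, 224.3]
ee_rot: [120.8, 89.6, 99.0]
ft_force: [0.0, 0.4, 0.6]
gripper_width: 49.9
```

```bash
cat > st.py <<'E'
from h import *
a=np.radians(-22.2); X=np.array([np.cos(a),np.sin(a)]); Y=np.array([-X[1],X[0]]); O=np.array([572.7,144.0])
def bx(p): c=np.array(p)[:2]-O; return np.array([c@X,c@Y])
def st():
    s=manip.read_state(); p=s['position']; R=Ro.from_euler('xyz',s['ee_rot'],degrees=True).as_matrix()
    f=s['ft_force']
    print('t',round(s['time'],2),'box',bx(p).round(1),'z',p[2].round(1),'tooly ang-67.8:',round(float(np.degrees(np.arctan2(R[1,1],R[0,1])))-67.8,2),'down',R[:,0].round(3),'F box',np.round([f[:2]@X,f[:2]@Y,f[2]],1),'w',round(s['gripper_width'],1))
if __name__=='__main__': st()
E
python3 st.py
```

```text
t 1.9 box [-196.3   40.7] z 224.3 tooly ang-67.8: 0.44 down [-0.001  0.006 -1.   ] F box [-0.1  0.3  0.6] w 49.9
```

Request:
arm_command:
  plan: [2.0,-2.1,3.2,0.4,0,0,2.0,-2.0,3.2,0,0,0,3.0,0,0.4,0,0,0,2.5,0,0,0,0,0,2.0,0,0,0,0,0,1.0,0,0,0,0,0,0,0,0,0,0,0]

```text
time: 2.48
position: [457.5, 196.5, 102.7]
ee_rot: [64.5, 89.1, 41.8]
ft_force: [-0.3, 0.3, 0.7]
gripper_width: 49.9
```

```bash
python3 st.py
```

```text
t 2.48 box [-126.5    5.1] z 102.7 tooly ang-67.8: -0.56 down [ 0.011  0.01  -1.   ] F box [-0.4  0.1  0.7] w 49.9
```

Request:
arm_command:
  plan: [1.4,-0.5,0,-0.4,0,0,1.2,0,0,0,0,0,0.3,0,0,0,0,0,0,0,0,0,0,0]

```text
time: 2.82
position: [457.3, 195.1, 75.8]
ee_rot: [62.7, 88.9, 40.5]
ft_force: [0.1, 0.6, -0.4]
gripper_width: 50.1
```

```bash
python3 - <<'E'
from st import *
st(); cap('scene','s1.png')
E
```

```text
t 2.82 box [-126.2    3.7] z 75.8 tooly ang-67.8: 0.02 down [ 0.014  0.012 -1.   ] F box [-0.1  0.6 -0.4] w 50.1
```

View pics/s1.png

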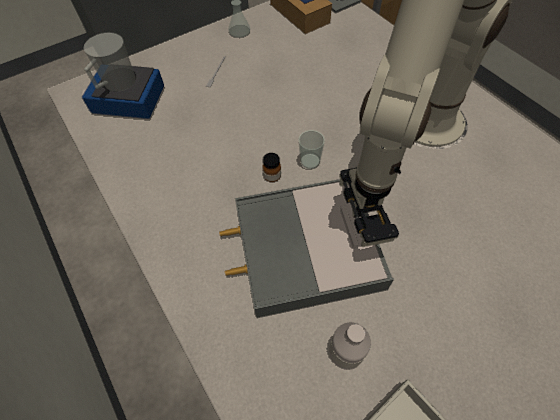

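The fingers stand just in front of the rib at about (370,230), clear of everything else, so I start pushing.

Request:
arm_command:
  plan: [0.1,-0.2,1.2,0,0,0,0,0,1.2,0,0,0,0,0,1.2,0,0,0,0,0,1.2,0,0,0,0,0,1.2,0,0,0,0,0,1.2,0,0,0]

```text
time: 3.37
position: [531.1, 166.0, 80.4]
ee_rot: [58.0, 88.5, 36.1]
ft_force: [-1.5, 0.5, -0.2]
gripper_width: 50.1
```

```bash
python3 st.py
```

```text
t 3.37 box [-46.8   4.6] z 80.4 tooly ang-67.8: 0.23 down [ 0.021  0.015 -1.   ] F box [-1.5 -0.1 -0.2] w 50.1
```

Request:
arm_command:
  plan: [0.4,-0.3,1.2,0,0.4,-0.6,0.3,0,1.2,0,0.4,-0.6,0.1,0,1.2,0,0,0,0.1,0,1.0,0,0,0,0,0,0.7,0,0,0,0,0,0.4,0,0,0,0,0,0,0,0,0]

```text
time: 3.95
position: [597.2, 133.1, 73.6]
ee_rot: [25.7, 89.6, 3.1]
ft_force: [-1.0, 0.1, 0.3]
gripper_width: 50.0
```

```bash
python3 st.py
```

```text
t 3.95 box [26.8 -0.8] z 73.6 tooly ang-67.8: -0.36 down [ 0.007  0.    -1.   ] F box [-1.  -0.3  0.3] w 50.0
```

Request:
arm_command:
  plan: [0,0,-0.8,0,0,0,0,0,-1.0,0,0,0,-2,0,0,0,0,0,-3,0,0,0,0,0,-3,1,-3,0,0,0,-3,1.5,-3.2,0,0,0,0,2,-3.4,0,0,0,0,2,-3.4,0,0,0,0,2,-3.4,0,0,0,0,2,-3.4,0,0,0,0,2,-3.4,0,0,0,0,2,-3.4,0,0,0]
  grip: 0

```text
time: 4.95
position: [375.2, 375.4, 183.9]
ee_rot: [-6.6, 89.6, -29.6]
ft_force: [-0.2, 0.9, -0.1]
gripper_width: 0.3
```

```bash
python3 - <<'E'
from st import *
st(); cap('scene','s2.png'); cap('top','t2.png')
for q in ['marked_tip','marked_axis','plain_tip','cover','marked_handle','plain_handle']:
    for n in ['top','scene']:
        r=manip.mark_of(q,n) if 'handle' not in q else manip.find_in(q,n)
        for x in r[:2]: 
            p=atz(n,x['at'],60 if q=='cover' else 43); print(q,n,np.round(x['at'],1),round(x['conf'],2),p.round(1),bx(p).round(1))
E
```

```text
t 4.95 box [-270.3  139.6] z 183.9 tooly ang-67.8: -0.81 down [ 0.007 -0.004 -1.   ] F box [-0.5  0.8 -0.1] w 0.3
marked_tip top [245.1 261.2] 0.58 [443.  131.1  43. ] [-115.2  -60.9]
marked_tip scene [346.2 211.3] 0.78 [443.7 131.4  43. ] [-114.7  -60.4]
marked_axis top [262.  239.9] 0.55 [489.9  93.7  43. ] [-57.7 -77.9]
marked_axis top [247.6 184.3] 0.33 [617.8 126.3  43. ] [48.5  0.7]
marked_axis scene [320.4 211.3] 0.7 [498.1  93.6  43. ] [-50.  -74.8]
plain_tip top [209.3 245.1] 0.54 [479.3 210.8  43. ] [-111.7   26.6]
plain_tip scene [291.8 241.7] 0.74 [608.5 123.6  43. ] [40.9 -5.4]
plain_tip scene [355.6 242.2] 0.7 [480.8 213.6  43. ] [-111.4   29.7]
cover top [254. 172.] 0.67 [642.  110.9  60. ] [76.7 -4.5]
cover scene [277.6 240.4] 0.55 [639.7 108.3  60. ] [75.5 -7.8]
marked_handle top [249.7 251.4] 0.82 [464.5 121.   43. ] [-91.5 -62.1]
marked_handle scene [334.4 211.8] 0.74 [469.5 115.3  43. ] [-84.7 -65.6]
plain_handle top [214.8 220.3] 0.78 [535.  199.7  43. ] [-55.9  37.3]
plain_handle scene [339.3 246. ] 0.73 [520. 199.  43.] [-69.6  31. ]
```

View pics/t2.png

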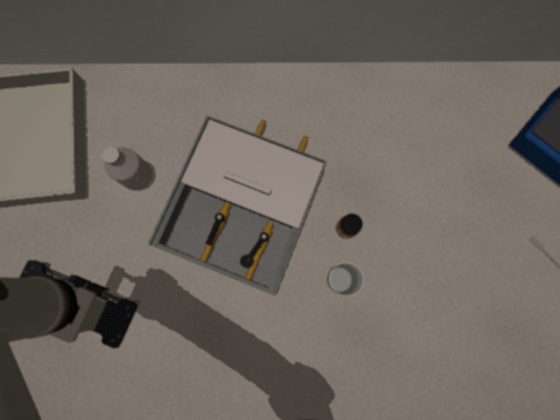

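View pics/s2.png

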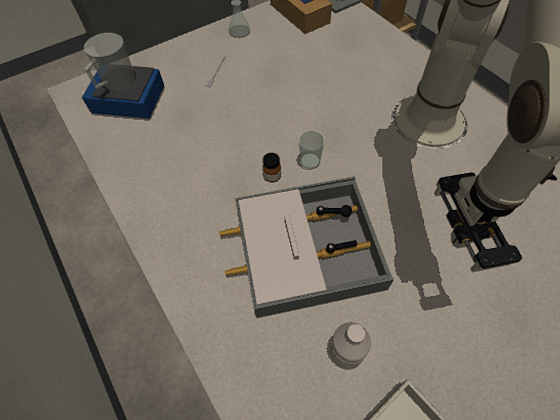

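The top view shows both handles. The marked one has its disc at (247,261) and hub at (265,238); the plain one runs from (219,217) to (209,245). The cover sits against the far half. I'll refine the handle geometry.

```bash
python3 - <<'E'
from st import *
for n,f in [('top','t2.png'),('scene','s2.png')]:
    d=np.load('pics/%s_d.npy'%n); C=cloud(n,d); B=(C[...,:2]-O); bxx=B@X; byy=B@Y; z=C[...,2]
    im=cv2.imread('pics/'+f); g=im.max(2)
    m=(bxx>-140)&(bxx<-25)&(byy>-120)&(byy<70)&(z>40)&(z<60)&(d>0)
    k,l,s,c=cv2.connectedComponentsWithStats(m.astype(np.uint8))
    for i in range(1,k):
        if s[i,4]<40: continue
        P=np.stack([bxx,byy],-1)[l==i].astype(np.float32)
        # refine: tip part; PCA
        r=cv2.minAreaRect(P); ext=P.min(0),P.max(0)
        out=P[P[:,0]<-95].mean(0) if (P[:,0]<-95).any() else None; hub=P[P[:,0]>-60].mean(0) if (P[:,0]>-60).any() else None
        print(n,i,s[i,4],np.round(r[0],1),np.round(r[1],1),round(r[2],1),np.round(ext,1).tolist(),'z',np.median(z[l==i]).round(1),out,hub)
        for lo in range(-135,-25,10):
            q=P[(P[:,0]>=lo)&(P[:,0]<lo+10)]
            if len(q)>3: print('   x',lo+5,'y',q[:,1].min().round(1),q[:,1].max().round(1))
    mc=(bxx>-30)&(bxx<150)&(z>62)&(z<68)&(im.min(2)>90)
    if mc.sum(): print('cover x',np.percentile(bxx[mc],[0.5,99.5]), im.min(2)[mc].mean())
    mr=(z>80)&(z<95)&(abs(bxx-42)<40)&(abs(byy)<80); print('rib x',bxx[mr].mean(),byy[mr].mean())
E
```

```text
top 1 228 [-74.2  27.6] [75.2 20.8] 4.1 [[-112.19999694824219, 19.200000762939453], [-36.599998474121094, 40.0]] z 49.9 [-103.72377    29.500408] [-47.59151   29.154081]
   x -110 y 24.3 35.7
   x -100 y 24.6 35.3
   x -90 y 24.0 36.5
   x -80 y 24.1 36.2
   x -70 y 24.5 35.7
   x -60 y 24.4 36.1
   x -50 y 19.2 40.0
   x -40 y 20.0 39.0
top 2 329 [-84.2 -70.3] [28.5 90.6] 77.5 [[-128.60000610351562, -89.5], [-39.5, -49.29999923706055]] z 50.0 [-112.56864  -64.31706] [-50.1139 -79.081 ]
   x -130 y -70.2 -56.5
   x -120 y -77.9 -49.3
   x -110 y -77.6 -49.8
   x -100 y -73.9 -54.3
   x -90 y -75.8 -62.8
   x -80 y -78.4 -65.6
   x -70 y -81.2 -67.2
   x -60 y -87.2 -70.0
   x -50 y -89.5 -68.8
   x -40 y -86.6 -70.5
cover x [ -5.20933409 149.23888799] 129.04424662913993
rib x 42.37495199881534 -3.1231215862647588
scene 1 264 [-82.8 -68.3] [29.6 90.4] 78.1 [[-128.1999969482422, -88.5999984741211], [-37.79999923706055, -47.29999923706055]] z 49.5 [-111.347145  -60.37635 ] [-48.59277 -75.38801]
   x -130 y -67.2 -58.6
   x -120 y -76.4 -47.4
   x -110 y -74.4 -47.3
   x -100 y -71.2 -48.7
   x -90 y -74.1 -60.1
   x -80 y -74.6 -61.8
   x -70 y -76.8 -64.8
   x -60 y -85.5 -67.6
   x -50 y -88.6 -65.1
   x -40 y -85.0 -68.1
scene 2 205 [-73.1  29.8] [76.6 22.1] 4.8 [[-111.5999984741211, 20.899999618530273], [-35.0, 43.29999923706055]] z 49.7 [-103.14472   33.14384] [-46.74008  33.3221 ]
   x -110 y 26.4 38.1
   x -100 y 26.3 38.2
   x -90 y 26.6 38.3
   x -80 y 25.8 38.3
   x -70 y 24.8 38.0
   x -60 y 25.8 38.0
   x -50 y 20.9 42.0
   x -40 y 22.2 43.3
cover x [ -4.7289861  149.30311626] 143.3099968464207
rib x 44.105566257725975 1.870242393380657
```

```bash
cat > path.py <<'E'
from st import *
A=np.array([-49,-78.5])
th=np.linspace(0,2*np.pi,60)
def handle(t):
    u=np.array([-np.cos(t),np.sin(t)]); v=np.array([np.sin(t),np.cos(t)])
    bar=[A+r*u-6*v for r in np.linspace(0,66,67)]
    disc=[A+66*u+15*np.array([np.cos(a),np.sin(a)]) for a in th]
    hub=[A+11*np.array([np.cos(a),np.sin(a)]) for a in th]
    return np.array(bar+disc+hub),u,v
def tcp(t,rho,m=0):
    H,u,v=handle(t)
    for s in np.arange(0,60,0.25):
        c=A+rho*u-s*v
        if not ((abs(H[:,0]-c[0])<9.5)&(abs(H[:,1]-c[1])<19)).any(): return c-m*v
if __name__=='__main__':
    for t in np.arange(0.2,1.58,0.1).tolist()+[1.571]:
        print(round(t,2),[tcp(t,r).round(1).tolist() for r in (38,45,52)])
E
python3 path.py
```

```text
0.2 [[-91.5, -96.9], [-98.9, -98.2], [-106.3, -99.5]]
0.3 [[-93.3, -93.1], [-100.6, -92.9], [-108.0, -93.2]]
0.4 [[-94.6, -88.8], [-101.4, -87.0], [-109.0, -86.8]]
0.5 [[-95.4, -84.2], [-101.7, -81.1], [-109.6, -81.0]]
0.6 [[-95.6, -79.3], [-101.4, -75.4], [-109.8, -75.3]]
0.7 [[-95.3, -74.5], [-100.8, -70.2], [-109.7, -69.9]]
0.8 [[-94.3, -69.5], [-99.9, -65.2], [-109.1, -64.4]]
0.9 [[-92.4, -64.4], [-99.1, -60.8], [-107.6, -58.6]]
1.0 [[-89.9, -59.6], [-97.9, -56.4], [-104.7, -52.4]]
1.1 [[-86.7, -55.1], [-95.0, -51.4], [-101.1, -46.7]]
1.2 [[-83.0, -51.0], [-91.9, -46.9], [-96.5, -41.2]]
1.3 [[-81.3, -48.0], [-87.8, -42.6], [-91.1, -36.2]]
1.4 [[-77.9, -44.9], [-83.3, -38.7], [-84.9, -31.9]]
1.5 [[-73.9, -42.2], [-77.9, -35.4], [-78.4, -28.5]]
1.57 [[-70.2, -40.5], [-73.5, -33.5], [-73.5, -26.5]]
```

Request:
arm_command:
  plan: [0,-2.5,1.8,-0.8,0,0,0,-2.5,1.8,0,0,0,0,-2.5,1.8,0,0,0,0,-2.5,1.8,0,0,0,0,-2.5,1.8,0,0,0,0,-2.5,1.8,0,0,0,0,-2.5,1.8,0,0,0,0,-2.5,1.8,0,0,0,0,-2.5,1.8,0,0,0,0,0,0,0,0,0]

```text
time: 6.48
position: [446.1, 94.8, 184.3]
ee_rot: [31.4, 89.5, 9.3]
ft_force: [-0.6, 0.3, -0.2]
gripper_width: 0.2
```

```bash
python3 st.py
```

```text
t 6.48 box [-98.7 -93.4] z 184.3 tooly ang-67.8: 0.08 down [ 0.008  0.001 -1.   ] F box [-0.6  0.  -0.2] w 0.2
```

Next: 10 mm further in −y, then down to about 65 for a check.

Request:
arm_command:
  plan: [3.0,-0.9,0,0,0,0,3.0,0,0,0,0,0,3.0,0,0,0,0,0,2.0,0,0,0,0,0,0.5,0,0,0,0,0,0,0,0,0,0,0]

```text
time: 6.98
position: [449.0, 83.7, 68.4]
ee_rot: [32.7, 89.0, 10.0]
ft_force: [1.0, -0.1, 0.8]
gripper_width: 0.5
```

```bash
python3 st.py
```

```text
t 6.98 box [ -91.8 -102.6] z 68.4 tooly ang-67.8: -0.52 down [ 0.018  0.003 -1.   ] F box [1.  0.3 0.8] w 0.5
```

Request:
arm_command:
  plan: [0.9,0,-0.5,-0.4,0.9,-0.5,1.0,-0.1,-0.1,0,0,0,0.8,0,0,0,0,0,0,0,0,0,0,0]

```text
time: 7.32
position: [445.2, 86.9, 41.9]
ee_rot: [63.4, 89.8, 41.2]
ft_force: [-0.1, 0.8, 0.3]
gripper_width: 0.7
```

```bash
python3 - <<'E'
from st import *
st(); cap('scene','s3.png'); cap('top','t3.png')
E
python3 -c "
import cv2
a=cv2.imread('pics/s3.png')[150:320,220:420]; b=cv2.imread('pics/t3.png')[100:310,140:360]
cv2.imwrite('pics/c3.png',cv2.hconcat([cv2.resize(a,(400,400)),cv2.resize(b,(400,400))]))"
```

```text
t 7.32 box [ -96.5 -101.1] z 41.9 tooly ang-67.8: -0.03 down [ 0.003  0.002 -1.   ] F box [-0.4  0.7  0.3] w 0.7
```

View pics/c3.png

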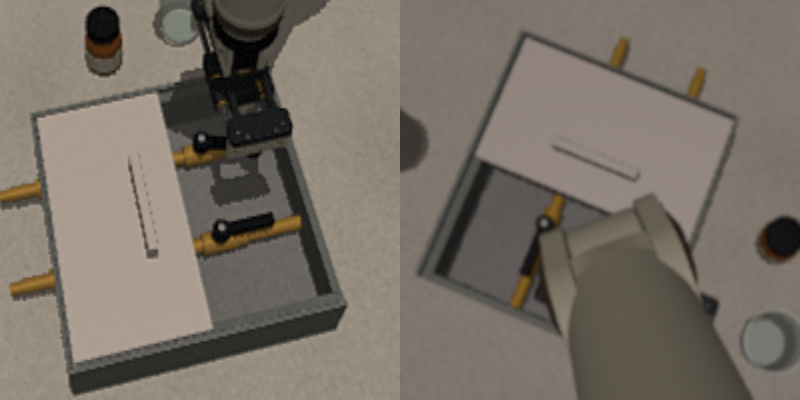

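The gripper stands in the well beside the marked handle, and the plain handle is clear. I push in stages.

Request:
arm_command:
  plan: [0.2,0.8,-0.2,0,0,0,0,0.8,-0.2,0,0,0,0,0.8,0,0,0,0,0,0.8,0.1,0,0,0,0,0,0,0,0,0]

```text
time: 7.83
position: [456.9, 118.1, 42.5]
ee_rot: [21.2, 89.7, -1.2]
ft_force: [0.5, -1.1, 1.3]
gripper_width: 0.3
```

```bash
python3 st.py
```

```text
t 7.83 box [-97.4 -67.7] z 42.5 tooly ang-67.8: -0.22 down [ 0.005 -0.    -1.   ] F box [ 0.9 -0.9  1.3] w 0.3
```

Request:
arm_command:
  plan: [0.3,0.6,0,0,0,0,0.1,0.6,0.1,0,0,0,0,0.5,0.3,0,0,0,0,0.4,0.5,0,0,0,0,0,0,0,0,0]

```text
time: 8.25
position: [473.9, 133.4, 38.9]
ee_rot: [-24.4, 89.7, -46.9]
ft_force: [-0.5, -1.8, 2.1]
gripper_width: 0.6
```

```bash
python3 - <<'E'
from st import *
st(); cap('scene','s4.png')
E
python3 -c "
import cv2
a=cv2.imread('pics/s4.png')[150:320,220:420]
cv2.imwrite('pics/c4.png',cv2.resize(a,(600,510)))"
```

```text
t 8.25 box [-87.4 -47.1] z 38.9 tooly ang-67.8: -0.27 down [ 0.004 -0.004 -1.   ] F box [ 0.3 -1.9  2.1] w 0.6
```

View pics/c4.png

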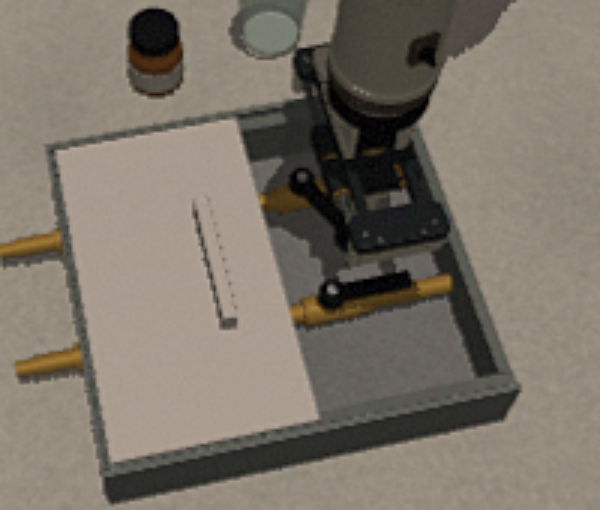

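The marked handle has turned to roughly 1.2 rad and the plain one hasn't moved. I finish the turn mostly along +x.

Request:
arm_command:
  plan: [0,0.4,0.4,0,0,0,0,0.3,0.4,0,0,0,0,0.1,0.4,0,0,0,0,0.1,0.4,0,0,0,0,0,0,0,0,0]

```text
time: 8.72
position: [489.9, 134.6, 38.5]
ee_rot: [-86.8, 89.6, -109.3]
ft_force: [-0.3, -2.5, 2.4]
gripper_width: 0.4
```

```bash
python3 st.py
```

```text
t 8.72 box [-73.1 -40. ] z 38.5 tooly ang-67.8: -0.29 down [-0.002 -0.006 -1.   ] F box [ 0.7 -2.4  2.4] w 0.4
```

Request:
arm_command:
  plan: [0,0,0.4,0,0,0,0,0,0.4,0,0,0,0,0,0,0,0,0]

```text
time: 8.97
position: [496.8, 133.3, 38.4]
ee_rot: [-104.8, 89.7, -127.2]
ft_force: [-0.4, -2.4, 2.2]
gripper_width: 0.5
```

```bash
python3 - <<'E'
from st import *
st(); cap('scene','s5.png')
E
python3 -c "
import cv2
a=cv2.imread('pics/s5.png')[150:320,220:420]
cv2.imwrite('pics/c5.png',cv2.resize(a,(600,510)))"
```

```text
t 8.97 box [-66.2 -38.6] z 38.4 tooly ang-67.8: -0.17 down [-0.003 -0.004 -1.   ] F box [ 0.6 -2.4  2.2] w 0.5
```

View pics/c5.png

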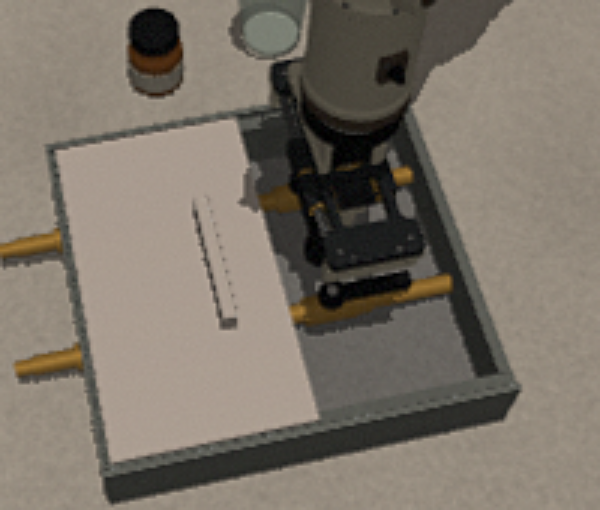

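Request:
arm_command:
  plan: [0,0,0.3,0,0,0,0,0,0.3,0,0,0,0,0,0,0,0,0]

```text
time: 9.27
position: [496.7, 133.4, 38.1]
ee_rot: [-143.2, 89.2, -165.4]
ft_force: [0.4, -3.5, 3.2]
gripper_width: 0.4
```

```bash
python3 st.py
```

```text
t 9.27 box [-66.4 -38.5] z 38.1 tooly ang-67.8: -0.02 down [-0.013 -0.003 -1.   ] F box [ 1.7 -3.1  3.2] w 0.4
```

The arm no longer advances, so the handle is presumably at its stop. I back off and look.

Request:
arm_command:
  plan: [0,0,-1.0,0,0,0,0,-0.3,-1.5,0,0,0,-1.5,0,0,0,0,0,-3,0,0,0,0,0,-3,0,0,0,0,0,-3,1,-2,0,0,0,-2,1.5,-3.2,0,0,0,0,2,-3.4,0,0,0,0,2,-3.4,0,0,0,0,2,-3.4,0,0,0,0,2,-3.4,0,0,0,0,2,-3.4,0,0,0]

```text
time: 10.27
position: [314.0, 348.1, 170.9]
ee_rot: [100.7, 89.6, 77.6]
ft_force: [1.5, -0.4, 0.3]
gripper_width: 0.7
```

```bash
python3 - <<'E'
from st import *
st()
for n,f in [('top','t6.png'),('scene','s6.png')]:
    im,d=cap(n,f); C=cloud(n,d); B=(C[...,:2]-O); bxx=B@X; byy=B@Y; z=C[...,2]
    m=(bxx>-140)&(bxx<-15)&(byy>-120)&(byy<70)&(z>40)&(z<56)&(d>0)
    k,l,s,c=cv2.connectedComponentsWithStats(m.astype(np.uint8))
    for i in range(1,k):
        if s[i,4]<40: continue
        P=np.stack([bxx,byy],-1)[l==i]
        r=cv2.minAreaRect(P.astype(np.float32))
        print(n,s[i,4],np.round(r[0],1),np.round(r[1],1),round(r[2],1),P.min(0).round(1),P.max(0).round(1))
        for lo in range(-95,5,10):
            q=P[(P[:,1]>=lo)&(P[:,1]<lo+10)]
            if len(q)>3: print('   y',lo+5,'x',q[:,0].min().round(1),q[:,0].max().round(1))
    mr=(z>80)&(z<95)&(abs(bxx-42)<40)&(abs(byy)<80); print('rib x',bxx[mr].mean(),byy[mr].mean())
    for q in ['bottle_mid','beaker_mid','jar_mid']:
        for x in manip.mark_of(q,n)[:1]: print(q,n,np.round(x['at'],1))
E
```

```text
t 10.27 box [-316.6   91.2] z 170.9 tooly ang-67.8: -0.94 down [ 0.002  0.008 -1.   ] F box [1.5 0.2 0.3] w 0.7
top 229 [-74.   27.8] [75.8 20.8] 4.3 [-112.1   19.5] [-36.2  40.5]
top 324 [-48.5 -44.1] [28.8 90.5] 3.5 [-64.6 -89.6] [-35.9   1.4]
   y -90 x -58.1 -43.1
   y -80 x -60.7 -39.7
   y -70 x -59.5 -41.1
   y -60 x -56.0 -44.1
   y -50 x -56.0 -43.9
   y -40 x -55.7 -44.6
   y -30 x -56.4 -42.1
   y -20 x -64.6 -37.1
   y -10 x -64.6 -35.9
   y 0 x -59.4 -40.1
rib x 42.319167881633696 -3.403420037844771
bottle_mid top [124.7 168. ]
beaker_mid top [341.1 278.8]
jar_mid top [350.4 225.3]
scene 249 [-50.5 -41.7] [91.5 28.3] 86.4 [-62.9 -87.5] [-34.3   4. ]
   y -90 x -54.0 -43.4
   y -80 x -57.3 -38.6
   y -70 x -59.5 -40.2
   y -60 x -54.1 -43.1
   y -50 x -55.2 -43.3
   y -40 x -54.3 -43.0
   y -30 x -55.0 -43.0
   y -20 x -61.6 -35.5
   y -10 x -62.9 -34.3
   y 0 x -60.2 -37.8
scene 204 [-73.2  29.2] [76.6 22.2] 3.8 [-111.7   19.7] [-35.   42.2]
rib x 44.06770192956181 1.0091358796006198
bottle_mid scene [348.5 342.8]
beaker_mid scene [310.5 149.1]
jar_mid scene [267.7 166.5]
```

View pics/t6.png

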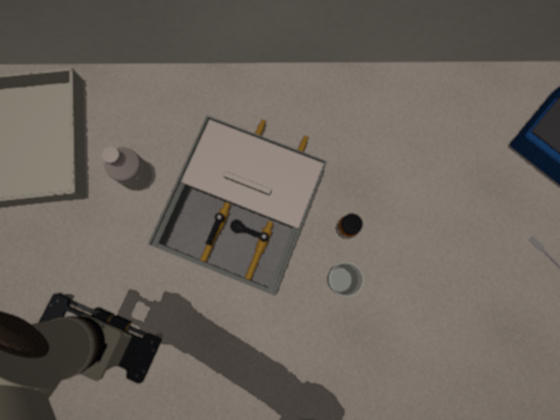

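View pics/s6.png

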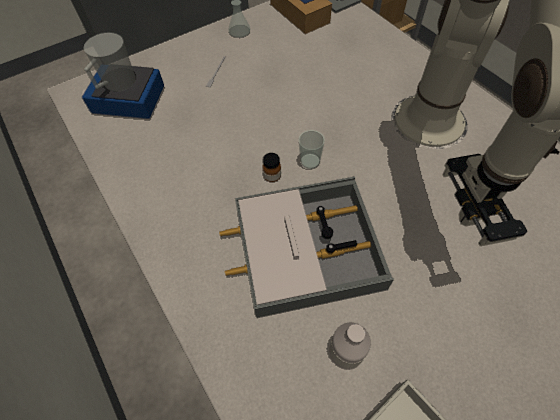

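The disc centre is at box (−50,−14) and the hub at (−50,−79), so the handle is square. The plain handle, cover and vessels have not moved. I let the arm settle, then hand in.

Request:
arm_command:
  plan: [0,0,0,0,0,0,0,0,0,0,0,0,0,0,0,0,0,0]

```text
time: 10.92
position: [318.8, 342.3, 169.9]
ee_rot: [108.2, 89.7, 84.5]
ft_force: [-0.2, 0.1, 0.4]
gripper_width: -0.2
```

```bash
python3 -c "
from st import *
st(); print(manip.sign_off())"
```

```text
t 10.92 box [-310.    87.6] z 169.9 tooly ang-67.8: -1.47 down [ 0.     0.004 -1.   ] F box [-0.3  0.   0.4] w -0.2
the job is handed in; nothing more can be done
None
```

I slid the cover back by its rib and pushed the marked handle clockwise with closed fingers until it stopped moving. I handed the job in at about 11 s with the arm clear of everything; no verdict was reported.

The last pictures, taken just before handing in, showed:
- **Cover:** its rib is at box x of about 42–44 mm, so the cover's origin is at about +72–74 mm, inside the 55–85 mm allowed. It looks flat in its guides.
- **Marked handle:** both cameras put the disc straight across from the hub, within about 0.02 rad of square. The disc is at box (−50, −14) and the hub at (−50, −79).
- **Plain handle:** it moved less than 1 mm in the depth fit.
- **Bottle, beaker and jar:** they are where they were, within the detectors' noise of at most about 3 pixels.

**Disagreements:**
- The wrist force never showed a clear push back along −x at the handle's stop; it read only a few N, mostly sideways and upward. I took the stop from the arm no longer advancing and from the pictures.
- The two cameras differed by 2–5 mm on positions inside the box.

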